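# Gauge the depth of a heater well

## Robot

A 7-joint arm with a two-finger parallel gripper is mounted at the origin on the work surface. World frame = base frame: x ahead of the robot, y to its left, z up, the work surface at z = 0. Lengths are in m, angles in rad, forces in N, time in s.
With the tool pointing down it reaches from about 0.425 to 0.825 m from the base axis. Payload 3.6 kg.
Tool frame: the origin (TCP) lies on the centre line of the jaws, within the pads' length; the fingertips stand 22 mm ahead of it and the grasp point (between the pads) lies 3 mm ahead of it; z points along the fingers, x is the direction in which the jaws open and shut, and the axes are right-handed (so a half turn about z gives the same grasp; the last joint's range is limited). The gripper opens to 93 mm and grips with 3 to 60 N. Pads are 15 mm wide; open, the fingers measure 128 mm over their backs; the gripper's body (75 mm by 188 mm) begins 65 mm behind the grasp point.
Start: joints at [1.077, 0.615, -0.013, 1.423, 0.008, 1.103, -0.04], TCP at [0.293, -0.58, 0.241] pointing down, gripper open.
Joint ranges: [-3.12, 3.12], [-0.3, 2.06], [-1.34, 1.32], [0.26, 2.42], [-1.36, 4.5], [0.01, 1.98], [-2.84, 2.84]. Speed limits (rad/s): [2.79, 2.79, 3.14, 3.14, 3.14, 3.14, 3.14].

## Interface

Orientations are given as a unit quaternion [w, x, y, z].
In Python, from cell import arm, optics gives the robot as it stands. Calls block until the motion is done:
- arm.move_to(position, orientation): joint-space move of the TCP to a pose.
- arm.move_straight(position, speed=0.15, rotation=None, threshold=None): straight line of the TCP; rotation=None keeps the orientation; speed is the mean speed in m/s. With threshold (N) it stops when the force on the tool has changed by that much, and returns True; else False.
- arm.set_joints(angles): joint-space move.
- arm.gripper_to(opening): finger opening in m; the grip force is fixed at half the most; returns when the fingers have stopped.
- arm.hold(seconds).
- arm.ik(position, orientation): joint angles nearest the present ones, or None.
- arm.state(): the state.
- optics.snapshot(name): name is "scene" or "top" or "wrist"; returns the picture (480x640x3 uint8, red, green, blue); there is no depth.
- optics.calibration(name): a dict with "vfov" (degrees; the focal length in pixels is half the picture's height over the tangent of half this angle, whatever the lens; pixels are square), "cx", "cy" (the principal point, pixels), "eye" and "attitude" of the camera in the world. Camera axes: x right, y down, z forward; pixel columns grow to the right and rows downward; lengths in m; the calibration is good to about 2 mm. A picture is of the moment at which its call begins: read the wrist's pose just before it. calibration takes no time and is no camera call; for the wrist camera it gives the pose at the moment of the call.
A pose or a line that the arm cannot do raises arm.Unreachable and nothing moves.
- arm.close_job(): hands the job in, once; it reports no verdict.
The state is a dict: "time_s": time; "joints": joint angles; "qvel": joint speeds; "tau": joint torques, N m; "tool_pos": TCP position; "ee_rot": TCP orientation; "contact_force": force on the tool from outside, world axes, zero at the start; "moment": the same for the moment, N m; "grip_width": finger opening in m.
Only numpy, scipy, OpenCV 4.12 (cv2) and the standard library are available. Lean on these libraries where they do the work, as an engineer would, in place of code of your own. Each camera call takes 0.05 s, during which the arm holds its last target. There are 200 camera calls.

## Task

Gauge how deep the dry-block heater's well is: take the blue-headed steel depth rod out of its stand, slide it into the well and push it steadily down, driving the stiff yellow spacer cup that is inside ahead of it, until it bottoms solidly - gently, keeping the press well under 25 N. Leave the rod standing there by itself, then raise the red marker on the heater until its flat top is level with the flat top of the rod, so that the marker records the exposed length. Leave the other things on the bench where they are.

Things in the scene. Friction and masses are not known exactly. Their poses are not given: they have to be found in the camera images.
- depth_rod: the depth rod: steel shaft 12 mm in diameter with black graduation rings 10 mm apart and a tapered tip (7 mm wide at its end), blue cylindrical head 22 mm in diameter and 30 mm tall on top; 160 mm long in all, about 0.15 kg. Loose. Origin at the tip, z along the shaft towards the head. It starts upright in the stand, 55 mm deep, so it must be lifted more than 55 mm to come out. Grasp it by the head
- rod_tip (a point): the lower end of the depth rod, on its axis
- rod_top (a point): centre of the flat top of the depth rod's head, 160 mm above the tip
- heater: dry-block heater, fixed to the bench: block 110 x 200 x 100 mm (x, y, z) with a blue lower casing and a bare metal top; origin at the centre of its underside, z up. In the top face are the open well at y = -50 mm and the red marker at y = +50 mm
- well_mouth (a point): centre of the well's mouth in the heater's top face, 100 mm above the bench. Vertical bore 13.8 mm in diameter with a 2 mm chamfer. The depth at which the rod finally bottoms is not known beforehand: between about 44 and 71 mm below the mouth
- spacer (a joint): the stiff yellow spacer cup inside the well, a disc that fills the bore: 0 = fully up, 0.014 m = home on the well's bottom. It starts 10 to 14 mm short of home, slides down under about 5 N (the rod's own weight does not move it) and stays where it is pushed. Once it is home the resistance rises steadily from 5 N by about 5 N per mm, because the bottom carries a firm rubber pad, which springs back by 1 or 2 mm when the rod is let go
- marker_top (a point): centre of the flat top of the red marker: a red cylindrical knob 22 mm in diameter and 28 mm tall on a vertical 10 mm steel post that slides up and down in the heater with about 4 N of friction and stays where it is left. It starts low, its top 165 to 175 mm above the bench, and can be raised to 230 mm. Only vertical motion
- stand: white tool stand, fixed to the bench: block 70 x 160 x 70 mm, origin at the centre of its underside; two holes 13.8 mm wide and 55 mm deep at y = +45 mm (depth rod) and y = -45 mm (stirring rod)
- stir_rod: bystander: a shorter white rod with a black head (22 mm in diameter), 125 mm long, in the stand's other hole; origin at its tip
- beaker: bystander: glass beaker, 70 mm in diameter, 90 mm tall; origin at the centre of its underside
- vial: bystander: small clear vial with a white cap, 28 mm in diameter, 60 mm tall; origin at the centre of its underside
- reagent: bystander: amber bottle with an orange cap, 60 mm in diameter, 110 mm tall; origin at the centre of its underside
- dish: bystander: white ceramic dish, 90 mm in diameter, 25 mm tall; origin at the centre of its underside
- spatula: bystander: spatula with a green handle lying flat, 180 mm long; x along it towards the blade
Not all that is in view belongs to the job. What is shaped like the heater but green is not meant.

How it is judged:
On the way, in this order (a step that is already met when the one before it is completed fails the run):
1. the depth rod has been pushed down the well until the spacer cup is home (within 2 mm) (value of joint spacer above 0.012 m and horizontal distance between rod_tip and well_mouth below 0.006 m and z of rod_tip in the frame of well_mouth below -0.035 m and angle between depth_rod's own z axis and vertical below 0.1 rad), for 0.2 s.
2. with the rod still bottomed, the marker's top is level with the rod's top within 4 mm (all of step 1 and z of rod_top in the frame of marker_top between -0.004 and 0.004 m), for 0.2 s.
At the end, for the whole second after the job is handed in: The depth rod stands by itself, at rest and released, in the heater's well (tip within 6 mm of the well's axis and more than 35 mm down, tilt under 0.1 rad), resting on the spacer cup, which is home within 2 mm; the marker's top is level with the rod's top within 4 mm (all of step 2 and linear speed of depth_rod below 0.02 m/s and contact force between depth_rod and the fingers below 0.1 N and contact force between depth_rod and heater above 0.3 N); the robot touches nothing.
It fails at once if the depth rod is pressed against the heater, its well or the spacer with more than 25 N (contact force between depth_rod and heater above 25 N).
It fails at once if a bystander is moved by more than 30 mm (the stirring rod: 20 mm) (distance of stir_rod from where it was at the start of the episode above 0.02 m or distance of any of beaker, vial, reagent, dish, spatula from where it was at the start of the episode above 0.03 m).
It also fails if it takes over 69 s, if anything falls off the work surface, if the arm or the gripper's body presses on something with over 40 N, if the wrist force passes 120 N, or if a joint passes its speed limit or range.

## Working session

There is one attempt and no reset: what is moved stays moved. The work goes in short steps, each a Python script; the robot and the scene stay as the last script left them, time stands still between calls to the robot, and variables do not carry over. Pictures are saved under pics/ and viewed, about 8 in all and at most 12, crops included, and the job is handed in when it is done.

```bash
ls; mkdir -p pics
python3 - <<'E'
from cell import arm, optics
import cv2
for n in("scene","top"):
    im=optics.snapshot(n); cv2.imwrite(f"pics/{n}0.png",im[...,::-1]); print(n,optics.calibration(n))
print(optics.calibration("wrist")); print(arm.state())
E
```

```text
pics
scene {'vfov': 43.84975406748283, 'cx': 306.33622726026397, 'cy': 242.10323652054785, 'eye': array([ 1.43043146, -0.53834237,  0.85738841]), 'attitude': array([-0.41375026,  0.77822439,  0.4118163 , -0.23148404])}
top {'vfov': 43.55957388232559, 'cx': 313.7736427534927, 'cy': 241.3049440563758, 'eye': array([0.29928173, 0.0645365 , 1.44983666]), 'attitude': array([-0.05236229,  0.70864556, -0.70212427,  0.04583856])}
{'vfov': 68.02302994139713, 'cx': 319.1899278615356, 'cy': 231.62987952822422, 'eye': array([ 0.3562498 , -0.54900398,  0.38280372]), 'attitude': array([ 0.10882435,  0.8445963 , -0.51975952, -0.06829635])}
{'time_s': 0.1, 'joints': array([ 1.07647971,  0.61579501, -0.01262313,  1.42471668,  0.00811117,
        1.10336643, -0.04038904]), 'qvel': array([-0.00134017, -0.00177412,  0.00116883, -0.00363694, -0.00073677,
       -0.00070624, -0.00117487]), 'tau': array([ 1.18624448e-03, -4.60043585e+01,  2.10026912e-01, -1.66245389e+01,
       -6.11769827e-02,  1.69731147e-02,  1.07571611e-04]), 'tool_pos': array([ 0.29283178, -0.57958024,  0.23962205]), 'ee_rot': array([-5.71809646e-04,  8.51767034e-01, -5.23919526e-01, -9.60218868e-04]), 'contact_force': array([ 0.18998135,  0.43191652, -0.40732768]), 'moment': array([ 0.01847223, -0.01216164,  0.01159371]), 'grip_width': 0.09302740946780753}
```

View pics/scene0.png

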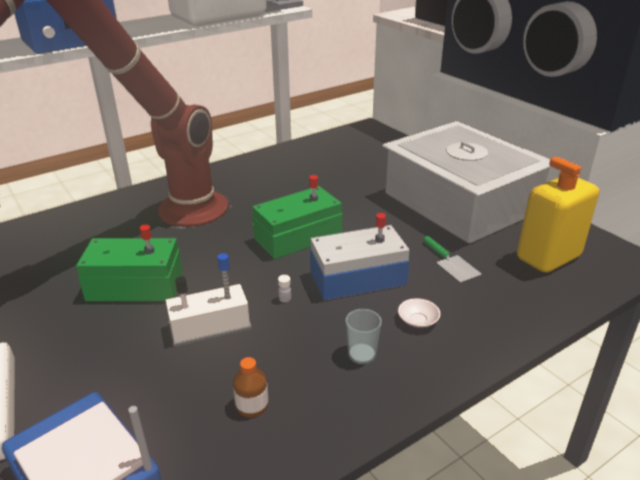

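View pics/top0.png

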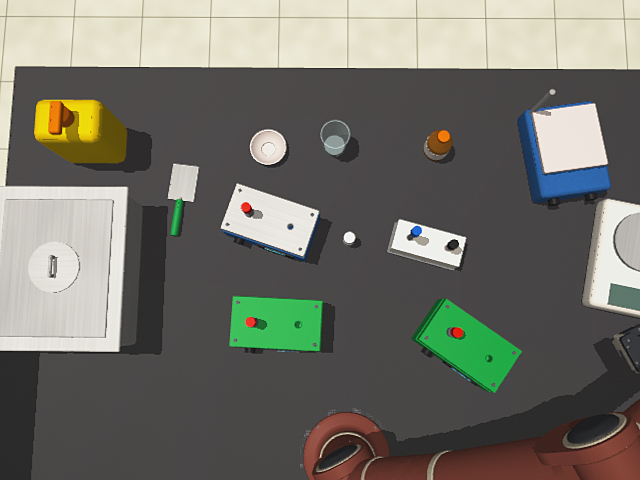

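The blue/metal heater is at (270,220) in the top picture. Its marker is at (246,208) and its well at (290,226). The lookalikes are the green blocks at (277,325) and (468,345), with red knobs at (251,322) and (457,332). The rod is the blue head at (415,231), not the black stir-rod head at (452,244). In the scene view the rod is at (224,262) and the marker at (381,220).

```bash
cat > h.py <<'E'
import numpy as np, cv2
from scipy.spatial.transform import Rotation as R
def cam(c):
    f=240/np.tan(np.radians(c['vfov']/2)); q=c['attitude']
    return f,np.array(c['eye']),R.from_quat([q[1],q[2],q[3],q[0]])
def ray(c,uv):
    f,e,r=cam(c); d=r.apply([(uv[0]-c['cx'])/f,(uv[1]-c['cy'])/f,1]); return e,d/np.linalg.norm(d)
def onz(c,uv,z):
    e,d=ray(c,uv); return e+d*(z-e[2])/d[2]
def proj(c,p):
    f,e,r=cam(c); v=r.inv().apply(np.array(p)-e); return np.array([c['cx']+f*v[0]/v[2],c['cy']+f*v[1]/v[2]])
def tri(c1,u1,c2,u2):
    e1,d1=ray(c1,u1);e2,d2=ray(c2,u2)
    s=np.linalg.lstsq(np.c_[d1,-d2],e2-e1,rcond=None)[0]
    a,b=e1+s[0]*d1,e2+s[1]*d2; return (a+b)/2,np.linalg.norm(a-b)
def mask(im,name):
    r,g,b=[im[...,i].astype(int) for i in range(3)]
    return {'red':(r>110)&(g<60)&(b<60)&(r>2.2*g),'blue':(b>110)&(r<70)&(b>1.7*g),
            'dark':(r+g+b<240)}[name].astype(np.uint8)
def blobs(m,box=None,amin=8):
    x0,y0,x1,y1=box or (0,0,640,480)
    n,l,s,c=cv2.connectedComponentsWithStats(np.ascontiguousarray(m[y0:y1,x0:x1]))
    return [(c[i]+[x0,y0],s[i]+np.array([x0,y0,0,0,0])) for i in range(1,n) if s[i,4]>=amin]
E
python3 - <<'E'
from cell import optics
from h import *
np.set_printoptions(precision=4,suppress=True)
T=cv2.imread('pics/top0.png')[...,::-1];S=cv2.imread('pics/scene0.png')[...,::-1]
ct,cs=optics.calibration('top'),optics.calibration('scene')
for n,im,nm,box in(('rodT',T,'blue',(400,215,430,245)),('rodS',S,'blue',(210,245,240,280)),('mkT',T,'red',(235,195,262,220)),('mkS',S,'red',(370,205,395,235)),('wellT',T,'dark',(283,218,298,234))):
    for c,s in blobs(mask(im,nm),box): print(n,c,s)
# metal top corners
hs=T.astype(int); m=((hs.min(2)>140)&(hs.max(2)-hs.min(2)<30)).astype(np.uint8)
for n,box,z in(('heater',(210,175,330,268),.1),('stand',(380,212,475,275),.07)):
    x0,y0,x1,y1=box; cc,_=cv2.findContours(np.ascontiguousarray(m[y0:y1,x0:x1]),cv2.RETR_EXTERNAL,cv2.CHAIN_APPROX_NONE)
    c=max(cc,key=cv2.contourArea)+[x0,y0]; P=np.array([onz(ct,p[0],z)[:2] for p in c],np.float32)
    r=cv2.minAreaRect(P); print(n,r)
E
```

```text
rodT [416.2857 230.2857] [412 226  10  10  70]
rodS [222.434  256.8679] [218 254  10   7  53]
mkT [245.8095 206.9048] [242 203   9   9  63]
mkS [380.3797 220.8228] [377 216   8  11  79]
wellT [290.0556 226.2222] [288 224   5   5  18]
heater ((0.5381898880004883, 0.17963863909244537), (0.2011539340019226, 0.11083131283521652), 71.49986267089844)
stand ((0.4923640489578247, -0.1869504451751709), (0.16193203628063202, 0.0713002011179924), 74.76860809326172)
```

Run:
```python
from cell import optics,arm
from h import *
np.set_printoptions(precision=4,suppress=True)
ct,cs=optics.calibration('top'),optics.calibration('scene')
def ax(a,toward,c):
    d=np.array([np.cos(np.radians(a)),np.sin(np.radians(a))]); return d*np.sign(d@(np.array(toward)-c))
well=onz(ct,(290.06,226.22),.1); print('well',well)
mk=onz(ct,(245.8,206.9),.168);rod=onz(ct,(416.3,230.3),.17)
print('mk',mk,'rod',rod)
for n,c,a,w,h,t in(('heater',(.53819,.17964),71.5,.2012,.1108,mk),('stand',(.49236,-.18695),74.77,.1619,.0713,rod)):
  c=np.array(c)
  for ang in(a,a+90):
    d=ax(ang,t[:2],c); print(n,ang,d,'+',c+d*(.05 if n=='heater' else .045),'-',c-d*(.05 if n=='heater' else .045))
print(tri(ct,(416.3,230.3),cs,(222.5,258)),tri(ct,(245.8,206.9),cs,(380.4,220.8)))
s=arm.state();q=s['ee_rot'];r=R.from_quat([*q[1:],q[0]]);c=optics.calibration('wrist');f,e,rc=cam(c)
print('cam in tool',r.inv().apply(e-s['tool_pos']),(r.inv()*rc).as_matrix())
```

```text
well [0.5223 0.1323 0.1   ]
mk [0.5528 0.2258 0.168 ] rod [ 0.5041 -0.1433  0.17  ]
heater 71.5 [0.3173 0.9483] + [0.5541 0.2271] - [0.5223 0.1322]
heater 161.5 [-0.9483  0.3173] + [0.4908 0.1955] - [0.5856 0.1638]
stand 74.77 [0.2627 0.9649] + [ 0.5042 -0.1435] - [ 0.4805 -0.2304]
stand 164.76999999999998 [-0.9649  0.2627] + [ 0.4489 -0.1751] - [ 0.5358 -0.1988]
(array([ 0.5044, -0.143 ,  0.1694]), np.float64(0.000880838918374657)) (array([0.556 , 0.2279, 0.1519]), np.float64(1.6913900741101856e-05))
cam in tool [ 0.001  -0.0704 -0.1432] [[ 1.     -0.0007 -0.0002]
 [ 0.0007  0.967   0.2548]
 [ 0.     -0.2548  0.967 ]]
```

```bash
cat >> h.py <<'E'
SX=np.array([.9649,-.2627]); HX=np.array([.9483,-.3173])
def quat(d):
    x=np.array([d[0],d[1],0]);x/=np.linalg.norm(x);z=np.array([0,0,-1.]);M=np.c_[x,np.cross(z,x),z]
    q=R.from_matrix(M).as_quat();return [q[3],q[0],q[1],q[2]]
E
python3 - <<'E'
from cell import optics,arm
from h import *
np.set_printoptions(precision=4,suppress=True)
for p,d in(((.5042,-.1434,.16),SX),((.5042,-.1434,.33),SX),((.5223,.1322,.36),HX),((.5541,.2271,.16),HX)): print(arm.ik(p,quat(d)))
arm.move_straight([.293,-.58,.33],.2)
arm.move_to([.5042,-.1434,.33],quat(SX))
s=arm.state();c=optics.calibration('wrist');im=optics.snapshot('wrist')
cv2.imwrite('pics/w1.png',im[...,::-1]);print(s['time_s'],s['tool_pos'],c)
for n in('blue',):
  for b,st in blobs(mask(im,n),amin=60): print(n,b,st,onz(c,b,.175))
print('pred',proj(c,[.5042,-.1434,.175]))
E
```

```text
[ 0.4138  0.5338 -0.2652  1.8793  0.1961  0.7536 -0.2255]
[ 0.4763  0.3546 -0.3433  1.6351  0.1271  1.1739 -0.1622]
[ 0.0705  0.3822 -0.5335  1.5369  0.1995  1.2771 -0.8121]
[-0.1742  0.6517 -0.4128  1.6667  0.3184  0.8903 -1.0366]
2.4667 [ 0.504  -0.1453  0.3298] {'vfov': 68.02302994139713, 'cx': 319.1899278615356, 'cy': 231.62987952822422, 'eye': array([ 0.523 , -0.0781,  0.4729]), 'attitude': array([ 0.128 ,  0.9826, -0.1335, -0.0171])}
blue [453.4551 386.7533] [440 368  29  39 523] [ 0.587  -0.3409  0.175 ]
pred [318.1172 219.2953]
```

View pics/w1.png

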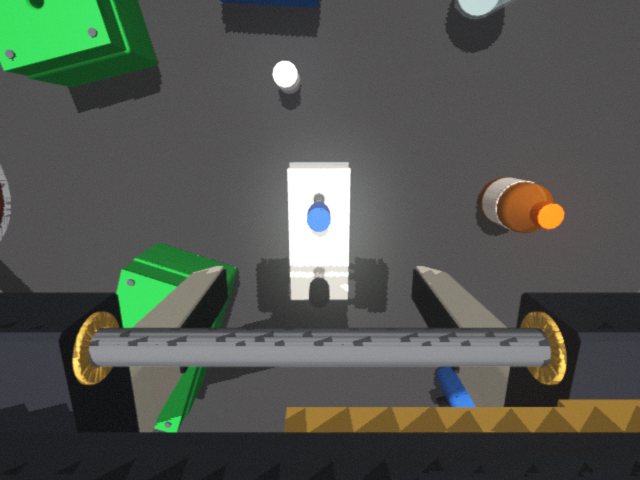

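The wrist crop shows the blue rod head at (318,217), against a prediction of (318,219), in the white stand. The black stir head is behind it at (319,289). That confirms the choice, so I'll grasp.

Run:
```python
from cell import optics,arm
from h import *
np.set_printoptions(precision=4,suppress=True)
arm.move_straight([.5042,-.1434,.20],.12); print(arm.state()['tool_pos'])
arm.move_straight([.5042,-.1434,.163],.06); s=arm.state();print(s['tool_pos'],s['contact_force'])
arm.gripper_to(.015); s=arm.state();print(s['tool_pos'],s['contact_force'],s['moment'],s['grip_width'])
arm.move_straight([.5042,-.1434,.27],.1);s=arm.state();print(s['time_s'],s['tool_pos'],s['contact_force'],s['grip_width'])
arm.move_to([.5223,.1322,.30],quat(HX)); arm.hold(.3)
s=arm.state();print(s['time_s'],s['tool_pos'],s['ee_rot'],quat(HX),s['contact_force'],s['grip_width'])
c=optics.calibration('wrist')
for n in('scene','top','wrist'): cv2.imwrite(f'pics/{n}2.png',optics.snapshot(n)[...,::-1])
S=cv2.imread('pics/scene2.png'); W=cv2.imread('pics/wrist2.png')
cv2.imwrite('pics/c2.png',np.hstack([cv2.resize(S[140:320,280:440],(400,450)),cv2.resize(W[100:400,200:440],(360,450))]))
```

```text
[ 0.5047 -0.1435  0.2007]
[ 0.5044 -0.1434  0.163 ] [-0.3584  0.3613  0.0048]
[ 0.5041 -0.1434  0.163 ] [ 0.4782 -0.1267  0.2851] [-0.0106 -0.0455 -0.0078] 0.021617222298932065
6.8417 [ 0.5037 -0.1434  0.2693] [-0.4074  0.1813 -2.8055] 0.021257848366062815
8.2167 [0.5225 0.131  0.2999] [ 0.0002  0.9868 -0.1618 -0.0001] [np.float64(-0.0), np.float64(0.9869961181955657), np.float64(-0.16074409061264097), np.float64(0.0)] [ 0.2799 -0.3606 -1.9728] 0.021460582020237297
```

View pics/c2.png

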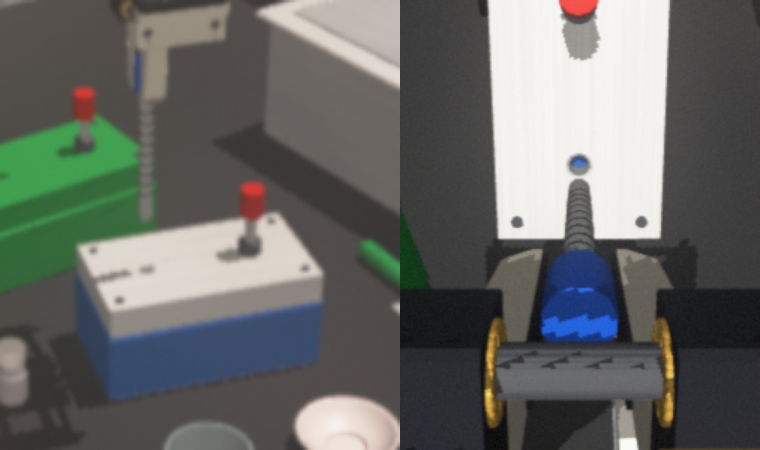

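The rod hangs upright from the gripper. The wrist view shows the well at about full-frame (319,210) and the tip just below it at about (319,222). I'll measure both points and check that they line up.

Run:
```python
from cell import optics,arm
from h import *
np.set_printoptions(precision=4,suppress=True)
W=cv2.imread('pics/wrist2.png')[...,::-1]; c=optics.calibration('wrist'); ct=optics.calibration('top')
m=(W.astype(int).min(2)<150).astype(np.uint8)
for b,s in blobs(m,(305,200,335,240)): print(b,s)
m2=m[195:235,308:332]
for r in m2: print(''.join('#' if x else '.' for x in r))
s=arm.state()['tool_pos']
for uv in((319.3,210),(319.3,209)): print('well',onz(c,uv,.1))
for uv in((319.3,221),(319.3,222)): print('tip',onz(c,uv,s[2]-.148))
print('pred well',proj(c,[.5223,.1322,.1]),'pred tip',proj(c,[s[0],s[1],s[2]-.148]))
```

```text
[318.9286 209.5   ] [313 203  13  14 140]
[318.8947 230.3544] [311 219  17  21 285]
........................
........................
........................
........................
........................
........................
........................
........................
..........###...........
........#######.........
......##########........
......###########.......
.....#############......
.....#############......
.....#############......
.....#############......
.....#############......
.....#############......
......###########.......
......##########........
........#######.........
..........###...........
........................
........................
..........###...........
........#######.........
.......#########........
......###########.......
.....#############......
.....#############......
.....#############......
.....#############......
....##############......
....##############......
....###############.....
....###############.....
....###############.....
....###############.....
....###############.....
...################.....
well [0.5235 0.1327 0.1   ]
well [0.5239 0.1336 0.1   ]
tip [0.5238 0.1336 0.152 ]
tip [0.5235 0.1328 0.152 ]
pred well [318.2686 210.8584] pred tip [318.409 223.576]
```

Run:
```python
from cell import optics,arm
from h import *
np.set_printoptions(precision=4,suppress=True)
arm.move_straight([.5225,.1322,.258],.06,rotation=quat(HX));arm.hold(.4)
s=arm.state();print(s['time_s'],s['tool_pos'],s['contact_force'],s['moment'])
hit=arm.move_straight([.5225,.1322,.232],.02,threshold=4)
s=arm.state();print(hit,s['tool_pos'],s['contact_force'],s['moment'])
if not hit:
    hit=arm.move_straight([.5225,.1322,.180],.02,threshold=4)
    s=arm.state();print(s['time_s'],hit,s['tool_pos'],s['contact_force'],s['moment'],s['grip_width'])
```

```text
9.6167 [0.5226 0.1322 0.2582] [-0.0541  0.3882 -1.7994] [ 0.0135 -0.0323 -0.0382]
False [0.5226 0.1323 0.2321] [-0.0547  0.2832 -2.2626] [ 0.0165 -0.047  -0.0167]
12.6 True [0.5225 0.1322 0.2006] [ 0.5947 -0.0706  2.0231] [-0.1102 -0.1179  0.0117] 0.021726371118451052
```

The rod went in cleanly and met the spacer at a depth of about 47 mm. Next I'll push in 1 mm steps and log the force.

Run:
```python
from cell import optics,arm
import numpy as np
z=.200
while z>.172:
    arm.move_straight([.5225,.1322,z],.012,threshold=9);
    F=[]
    for _ in range(3): arm.hold(.03); F.append(arm.state()['contact_force'][2]+2.0)
    s=arm.state(); f=np.mean(F); print(round(z,4),round(s['tool_pos'][2],4),round(f,2),round(np.linalg.norm(s['contact_force'][:2]),2))
    if f>12: break
    z-=.001 if f<7.5 else .0005
print(s['time_s'],s['tool_pos'],s['contact_force'],s['grip_width'])
```

```text
0.2 0.2003 4.69 1.43
0.199 0.199 4.47 0.46
0.198 0.198 4.94 0.34
0.197 0.197 4.53 1.23
0.196 0.196 4.61 1.57
0.195 0.195 4.3 1.59
0.194 0.194 4.62 1.04
0.193 0.193 4.67 1.44
0.192 0.192 4.61 0.35
0.191 0.191 4.51 1.49
0.19 0.19 4.55 0.51
0.189 0.189 4.33 1.57
0.188 0.1881 5.94 1.0
0.187 0.1876 7.86 0.92
0.1865 0.1873 9.78 0.58
0.186 0.187 10.34 0.28
0.1855 0.1868 12.12 0.47
18.55 [0.52287378 0.13260815 0.18676744] [-0.05459433 -0.46399083  9.55497236] 0.021386891238713124
```

The spacer is home: the force kneed at TCP z of about 0.188 after roughly 12 mm of travel, then rose about 5 N/mm. I'll relax, release, and touch the rod top and the marker top lightly with closed fingertips to get their heights.

Run:
```python
from cell import optics,arm
from h import *
np.set_printoptions(precision=4,suppress=True)
arm.move_straight([.5225,.1322,.188],.02); arm.hold(.2)
s=arm.state();print(s['tool_pos'],s['contact_force'])
arm.gripper_to(.06); arm.move_straight([.5225,.1322,.26],.08)
arm.gripper_to(0); arm.hold(.2); print(arm.state()['grip_width'])
def touch(xy,z0,z1):
    arm.move_straight([*xy,z0],.12); arm.hold(.3); f0=arm.state()['contact_force'][2]
    h=arm.move_straight([*xy,z1],.012,threshold=2.0); s=arm.state(); print(h,s['tool_pos'],'top',s['tool_pos'][2]-.022,s['contact_force'][2]-f0)
    arm.move_straight([*xy,.27],.12)
touch((.5225,.1322),.232,.212)
touch((.5541,.2271),.207,.18)
print(arm.state()['time_s'])
for n in('scene','wrist'): cv2.imwrite(f'pics/{n}3.png',optics.snapshot(n)[...,::-1])
S=cv2.imread('pics/scene3.png')
cv2.imwrite('pics/c3.png',cv2.resize(S[150:310,280:440],(600,600),interpolation=cv2.INTER_CUBIC))
```

```text
[0.5226 0.1322 0.188 ] [0.4204 0.3882 4.8   ]
0.0005547178356331555
True [0.5225 0.1322 0.2226] top 0.20057872567535057 3.756230334322549
True [0.5541 0.2271 0.189 ] top 0.16703838450454983 3.5407359806829883
27.925
```

View pics/c3.png

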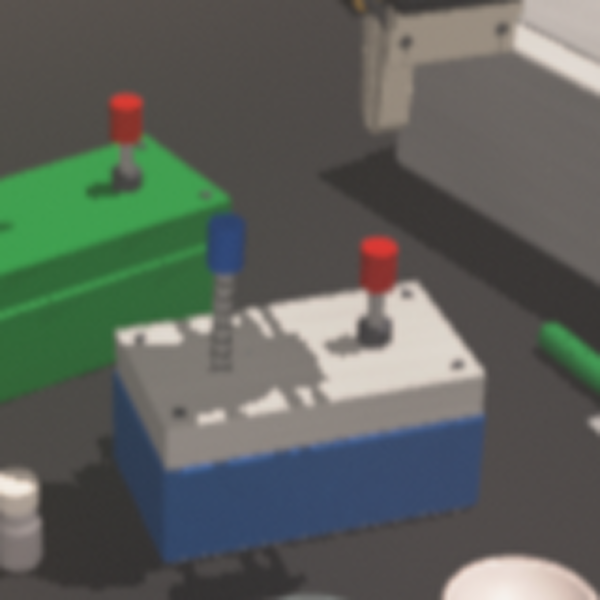

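The scene crop shows the rod standing upright in the well at crop (225,240), with the marker lower at (378,262). By touch the rod top is at 0.2006, which agrees with the grasp prediction of 0.200, and the marker top is at 0.1670, so it needs to go up 33.5 mm.

Run:
```python
from cell import optics,arm
from h import *
np.set_printoptions(precision=4,suppress=True)
m=[.5541,.2271]
arm.gripper_to(.06)
arm.move_straight([*m,.20],.12); arm.move_straight([*m,.158],.06); arm.hold(.2)
s=arm.state();print(s['tool_pos'],s['contact_force'])
arm.gripper_to(.015); s0=arm.state();print(s0['tool_pos'],s0['contact_force'],s0['grip_width'])
arm.move_straight([*m,s0['tool_pos'][2]+.0336],.03); arm.hold(.3)
s=arm.state();print(s['tool_pos'],s['tool_pos'][2]-s0['tool_pos'][2],s['contact_force'],s['grip_width'])
arm.gripper_to(.06); arm.move_straight([*m,.29],.1)
arm.gripper_to(0)
def touch(xy,z0,z1,zr):
    arm.move_straight([*xy,z0],.15); arm.hold(.3)
    h=arm.move_straight([*xy,z1],.012,threshold=2.0); s=arm.state(); print(h,'top',s['tool_pos'][2]-.022)
    arm.move_straight([*xy,zr],.15)
touch(m,.232,.205,.27)
touch((.5225,.1322),.232,.212,.27)
arm.move_straight([.5225,.05,.36],.2)
print(arm.state()['time_s'])
for n in('scene','wrist'): cv2.imwrite(f'pics/{n}4.png',optics.snapshot(n)[...,::-1])
S=cv2.imread('pics/scene4.png')
cv2.imwrite('pics/c4.png',cv2.resize(S[150:310,280:440],(600,600),interpolation=cv2.INTER_CUBIC))
```

```text
[0.5543 0.2273 0.1585] [-0.2366 -0.6589 -0.4352]
[0.5541 0.2271 0.158 ] [0.1224 0.236  1.1566] 0.02163938839628904
[0.5541 0.2271 0.192 ] 0.03397682806546798 [-0.073  -0.1505  0.8485] 0.020901361195303607
True top 0.2004254660167949
True top 0.20061784865555643
41.75
```

View pics/c4.png

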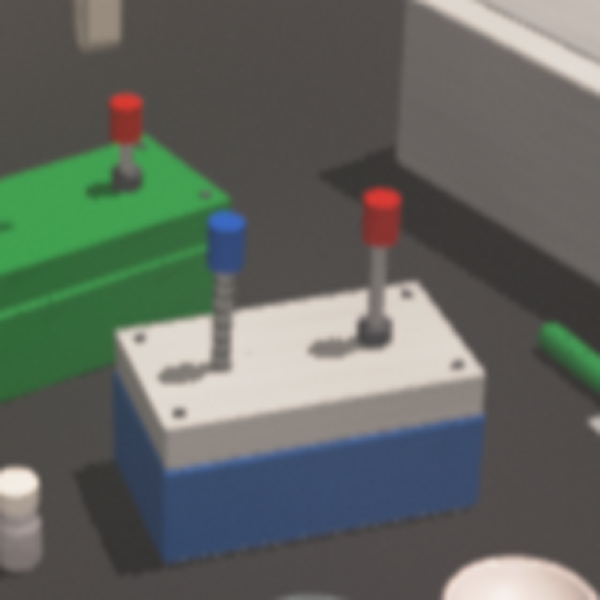

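The crop shows the rod standing upright with its top at (227,220) and the marker top at (382,196), consistent with equal heights in this view. The touches agree: 0.2004 for the marker and 0.2006 for the rod. The gripper is clear of everything, so I'll hand in.

```bash
python3 -c "
from cell import arm
arm.hold(.2); print(arm.state()['contact_force'],arm.state()['time_s']); arm.close_job()"
```

```text
[ 0.10100836  0.08561935 -0.33121191] 42.05
the job is handed in; nothing more can be done
```

The job is handed in at 42 s of the 69 s allowed; the hand-in gives no verdict.

- **Rod:** I took it from the stand, slid it into the blue/metal heater's well and pushed the spacer about 12 mm at roughly 4.5 N until it was home. The force then rose about 5 N/mm, and I stopped at about 12 N. I then released the rod, and it stands upright by itself about 59 mm deep.
- **Marker:** I raised it about 33.5 mm. Light touches afterwards put its top at 200.4 mm and the rod's top at 200.6 mm, about 0.2 mm apart against the 4 mm allowed.
- **Last checks:** the final picture agrees with the touches, and the gripper was clear of everything at hand-in. No check failed or disagreed, except that the first two-camera height for the marker (152 mm) was too low because it used blob centres; I used the touch height instead. I did not re-measure the bystanders. The arm went near only the stirring rod, and nothing suggested a bump.

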